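# Seat a rail against the stop fence and slide the stop home

## Robot

A 6-joint arm with a two-finger parallel gripper is mounted at the origin on the work surface. World frame = base frame: x ahead of the robot, y to its left, z up, the work surface at z = 0. Lengths are in m, angles in rad, forces in N, time in s.
With the tool pointing down it reaches from about 0.35 to 0.975 m from the base axis. Payload 4.9 kg.
Tool frame: the origin (TCP) lies midway between the tips of the shut fingers; the grasp point (between the pads) lies 19 mm behind it; z points along the fingers, y is the line along which they close (so a half turn about z gives the same grasp; the last joint's range is limited). The gripper opens to 85 mm and grips with 20 to 120 N. Pads are 22 mm wide; open, the fingers measure 114 mm over their backs; the gripper's body (76 mm by 85 mm) begins 54 mm behind the grasp point. The pads swing forward as they close: fully open they stand 13 mm farther back than shut.
Start: joints at [-1.355, 0.053, 1.613, -0, 1.476, -0.119], TCP at [0.205, -0.59, 0.231] pointing down, gripper open.
Joint ranges: [-3.01, 3.01], [-1.01, 2.22], [0.06, 2.58], [-1.02, 4.17], [0.09, 2.62], [-3.14, 3.14]. Speed limits (rad/s): [2.57, 2.57, 3.14, 3.14, 3.14, 3.14].

## Interface

Orientations are given as a rotation vector (axis times angle).
In Python, from station import telemetry, optics, ctrl gives the robot as it stands.
- The arm moves only by the shell command python3 -m pendant 'ROWS' [FORCE]. ROWS is JSON, one flat list of numbers, 7 for each row, row after row: the turn, a rotation vector about the tool's x, y, z as a fraction of full scale, then the shift along the tool's x, y, z as a fraction of full scale, then the opening, from 0 (shut) to 1 (fully open). In form: [ax, ay, az, tx, ty, tz, fingers, ax, ay, az, tx, ty, tz, fingers, ...]. A call has 1 to 12 rows; each row is the pose to reach, as a shift and turn from the pose commanded when the call began, along the tool's axes at that moment; what a row does not reach only later rows make up. Full scale, the value 1, is 300 mm for a shift and 30 degrees for a turn. A row lasts 1/8 s, in which the tool goes at most 62.5 mm and 10.7 degrees, less where a joint would pass 70% of its speed; a pose out of reach is approached as far as the arm can. A call with a number of a shift or a turn outside -1 to 1 is refused whole. A call with a gripper value outside its range is refused whole. The fingers move at their own pace and stop on an object; FORCE is the grip in N (left out, the last holds). Time passes only in rows, so rows that repeat a pose let the fingers close. It gives the time, the measured TCP pose, the force, the opening and the grip force at its end, in the units of the state.
- telemetry.get_obs(): the state, without advancing time (a new reading comes with each control period).
- optics.get_image(name): name is "scene" or "top" or "wrist"; returns a dict with "image" (384x512x3 uint8, red, green, blue), "depth" (384x512 float32, m along the optical axis (not along the pixel's ray), 0 where there is no reading), "fx", "fy", "cx", "cy" (pixels), "dist_coeffs" ([k1, k2, p1, p2, k3] as OpenCV has them; the pictures are not rectified), "rvec" (rotation vector, rad) and "tvec" (3), from world to camera coordinates, as OpenCV has them. Camera axes: x right, y down, z forward; pixel columns grow to the right and rows downward; lengths in m; the calibration is good to about 2 mm. A picture is of the moment at which its call begins.
- ctrl.finish_job(): hands the job in; it is judged then, once.
The state is a dict: "t": time; "q": joint angles; "dq": joint speeds; "effort": joint torques, N m; "tool_pos": TCP position; "tool_rot": TCP orientation; "contact_force": force on the tool from outside, world axes, zero at the start; "wrist_torque": the same for the moment, N m; "opening": finger opening in m; "grip_force": force on a finger pad.
Only numpy, scipy, OpenCV 4.12 (cv2) and the standard library are available. Lean on these libraries where they do the work, as an engineer would, in place of code of your own. Each camera call takes 0.05 s, during which the arm holds its last target. There are 200 camera calls.

## Task

On the workbench a loose wooden rail lies in front of a stop fence. Using only pushes of the fingertips or the outside of the fingers, and without picking anything up, first push the rail flat against the long face of the fence; then push the sliding stop along its track until the rail sits snugly, with no gap, between the fixed end stop and the sliding stop, still flat to the fence. Leave the chisel, mallet, glue bottle and tumbler alone.

Things in the scene. Friction and masses are not known exactly. Their poses are not given: they have to be found in the camera images.
- fence: Fixed plywood L fence: batten 440 mm long (its y, from -240 to +200), 40 thick, 40 high plus 4 mm aluminium track on top; at the +y end a fixed end stop, 40 high, 30 thick, juts 70 mm towards the robot, its inner face at y = +170. Origin at bench height on the long face that looks to the robot; x points into the batten (away from the robot), z up. Position and yaw vary.
- corner (a point): Inner corner, at bench height, where the fence's long face meets the end stop's inner face; axes as fence. The space for the rail is at its -x, -y side.
- stop (a joint): Slide of the sliding stop along the fence, m: grows towards the end stop (fence +y); range 0 to 0.19, starts at 0.01 to 0.06. About 3 N of friction; stays where left. Reads 0.17 when the rail is tight between both stops.
- stop_face (a point): Centre of the sliding stop's face that looks to the end stop (fence +y), 30 mm up; axes as fence. The stop is a dark wooden block in front of the fence: 4 to 49 mm off the long face, 26 mm along fence y (the face to push is 26 mm to -y of this point), 4 to 60 mm above the bench. Its top arm reaches over the fence and bears a black knob, top 74 mm up.
- rail: Loose wooden rail lying flat, 180 mm long (its x), 60 wide (its y), 30 high, about 0.22 kg, two dowel holes and a pencil line on top. Origin: centre of the underside. Starts 80 to 130 mm in front of the long face, skewed up to 0.3 rad; its +x end is nearer the end stop, its +y side faces away from the fence (to the robot).
- chisel: Chisel lying behind the fence, 265 mm long along its x, up to 27 mm thick; origin under its middle. Leave alone.
- mallet: Wooden mallet lying on the bench, 248 mm long along its x, head 110 mm wide (its y) and 60 mm high at its +x end; origin under a point 90 mm from the middle of the head. Leave alone.
- glue: White glue bottle, 56 mm in diameter, 150 mm high, standing; origin under its centre. Leave alone.
- tumbler: Glass tumbler, 72 mm in diameter, 75 mm high, standing behind the fence; origin under its centre. Leave alone.
Mind the look-alikes: they are no part of the job. Leave any blue or green look-alike of the rail alone.

How it is judged:
On the way:
1. the rail lies flat against the long face of the fence while the sliding stop is still clear of its home place (x of rail in the frame of corner between -0.034 and -0.026 m and angle between the x axis of rail and the y axis of fence, either way round below 0.035 rad and y of rail in the frame of corner between -0.23 and -0.085 m and value of joint stop below 0.155 m), for 0.2 s.
At the end, for the whole second after the job is handed in: The rail lies on the bench, within 4 mm and 2 degrees of flat against the fence's long face, its end within 4 mm of the fixed end stop, and the sliding stop within 4 mm of its home place (joint over 0.166), all at rest (x of rail in the frame of corner between -0.034 and -0.026 m and y of rail in the frame of corner between -0.094 and -0.085 m and angle between the x axis of rail and the y axis of fence, either way round below 0.035 rad and value of joint stop above 0.166 m and height (world z) of rail below 0.005 m and angle between rail's own z axis and vertical below 0.05 rad and linear speed of rail below 0.01 m/s); the robot touches nothing.
It fails at once if the rail is lifted or tipped (height (world z) of rail above 0.012 m or angle between rail's own z axis and vertical above 0.2 rad).
It fails at once if a bystander is disturbed (distance of any of chisel, mallet, glue, tumbler from where it was at the start of the episode above 0.02 m).
It also fails if it takes over 48 s, if anything falls off the work surface, if the arm or the gripper's body presses on something with over 40 N, if the wrist force passes 120 N, or if a joint passes its speed limit or range.

## Working session

There is one attempt and no reset: what is moved stays moved. The work goes in short steps, Python scripts to look and compute and a shell command to move; the robot and the scene stay as the last step left them, time stands still between calls to the robot, and variables do not carry over. Pictures are saved under pics/ and viewed, at most 10 in all, crops included, and the job is handed in when it is done.

```bash
ls; mkdir -p pics
python3 - <<'E'
from station import telemetry, optics
import cv2,numpy as np
o=telemetry.get_obs();print({k:np.round(v,3).tolist() for k,v in o.items()})
ims=[]
for n in("top","scene"):
    d=optics.get_image(n);np.savez(f"{n}0.npz",**d)
    cv2.imwrite(f"pics/{n}0.png",d["image"][...,::-1])
    R=cv2.Rodrigues(np.array(d["rvec"]))[0];print(n,d["fx"],d["cx"],d["cy"],-R.T@np.array(d["tvec"]),np.round(R,2).tolist())
E
```

```text
pics
{'t': 0.0, 'q': [-1.355, 0.053, 1.614, -0.0, 1.476, -0.119], 'dq': [-0.0, -0.001, 0.0, 0.0, 0.001, -0.001], 'effort': [-0.002, -39.368, -37.018, -0.0, 0.007, 0.0], 'tool_pos': [0.205, -0.59, 0.23], 'tool_rot': [-3.096, -0.523, 0.0], 'contact_force': [0.985, 0.659, -0.07], 'wrist_torque': [-0.005, -0.009, -0.037], 'grip_force': 0.0, 'opening': 0.085}
top 461.73931736896867 257.3492662612254 188.03351827004383 [0.44208137 0.00692596 1.40636274] [[0.0, -1.0, -0.0], [-1.0, -0.0, -0.07], [0.07, 0.0, -1.0]]
scene 448.7583266723836 257.321671397637 192.01356383248287 [1.3474619  0.83409246 0.87248408] [[-0.73, 0.69, 0.01], [0.39, 0.42, -0.82], [-0.56, -0.59, -0.57]]
```

View pics/top0.png

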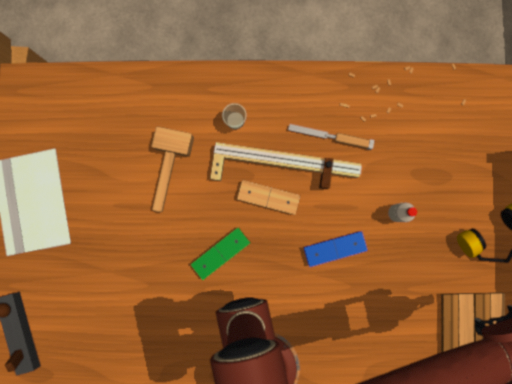

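View pics/scene0.png

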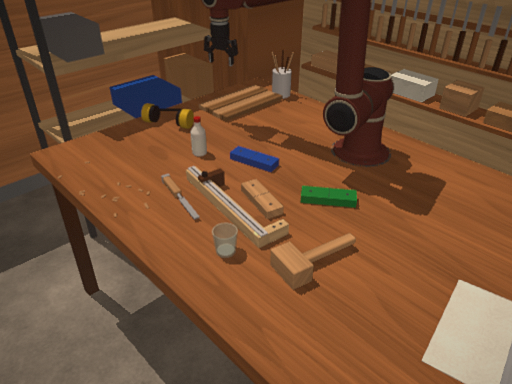

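The top view shows the fence from (213,148) to (361,170), with the end stop at (216,170) and the sliding stop at (326,173). The rail is at (268,197), glue at (403,212), blue look-alike at (335,249), green at (220,253) and mallet at (172,165). Next I'll measure these with height and colour.

```bash
cat > h.py <<'E'
import cv2,numpy as np
def load(n): return dict(np.load(n))
def cast(d,uv,z):
    K=np.array([[d["fx"],0,d["cx"]],[0,d["fy"],d["cy"]],[0,0,1]])
    p=cv2.undistortPoints(np.array(uv,float).reshape(-1,1,2),K,d["dist_coeffs"])[:,0]
    R=cv2.Rodrigues(d["rvec"])[0];c=-R.T@d["tvec"]
    r=np.c_[p,np.ones(len(p))]@R
    return c+r*((z-c[2])/r[:,2])[:,None] if np.isscalar(z) else c+r*np.reshape(z,(-1,1))
def cloud(d):
    h,w=d["depth"].shape;u,v=np.meshgrid(np.arange(w),np.arange(h))
    return cast(d,np.stack([u,v],-1).reshape(-1,2),d["depth"].ravel()).reshape(h,w,3)
E
python3 - <<'E'
from h import *
d=load("top0.npz");P=cloud(d);Z=P[...,2];im=d["image"]
for n,(u,v) in dict(rail=(262,190),bench=(300,220),batten=(260,155),end=(216,172),stop=(325,180),mallet=(172,143)).items(): print(n,P[v,u].round(3),im[v,u])
c=cv2.resize(im[120:230,140:390],None,fx=3.2,fy=3.2,interpolation=cv2.INTER_CUBIC);cv2.imwrite("pics/crop.png",c[...,::-1])
def rect(m,n,z):
    cs,_=cv2.findContours(m.astype(np.uint8),0,1);c=max(cs,key=cv2.contourArea)
    W=cast(d,c[:,0],z)[:,:2];r=cv2.minAreaRect((W*1000).astype(np.float32));print(n,r,cv2.boxPoints(r).round(0).tolist())
box=np.zeros(Z.shape,bool);box[175:220,225:305]=1
rect((Z>.018)&(Z<.04)&box,"rail",.03)
box[:]=0;box[138:185,205:370]=1
rect((Z>.025)&(Z<.05)&box,"fence",.042)
rect((Z>.05)&(Z<.09)&box,"stop",.06)
E
```

```text
rail [ 0.536 -0.001  0.034] [218 162  90]
bench [ 0.448 -0.117  0.001] [178 101  39]
batten [0.64  0.006 0.047] [151 144 133]
end [0.589 0.137 0.039] [105  94  74]
stop [ 0.564 -0.185  0.062] [95 50 22]
mallet [0.672 0.265 0.067] [210 145  81]
rail ((514.733642578125, -19.959671020507812), (179.66769409179688, 60.28671646118164), 75.17070007324219) [[463.0, -99.0], [521.0, -115.0], [567.0, 59.0], [509.0, 75.0]]
fence ((600.314697265625, -16.150283813476562), (328.9369201660156, 110.24742889404297), 81.98674011230469) [[523.0, -171.0], [632.0, -187.0], [678.0, 139.0], [569.0, 154.0]]
stop ((590.2758178710938, -192.36624145507812), (26.821332931518555, 79.0599136352539), 81.95304870605469) [[549.0, -200.0], [628.0, -211.0], [631.0, -185.0], [553.0, -174.0]]
```

View pics/crop.png

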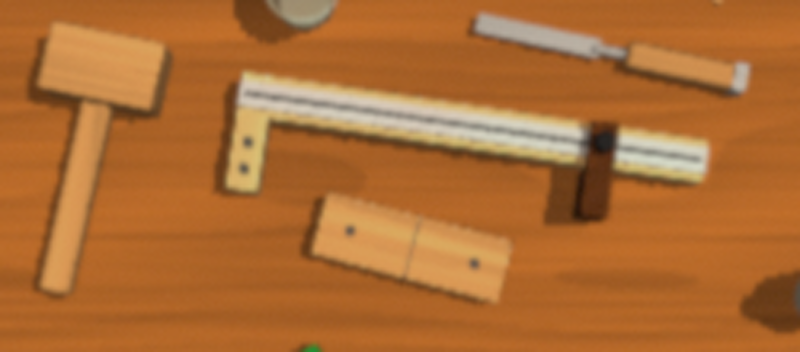

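The crop shows the batten's back edge running from (243,73) to (708,142). Its front edge ends near (702,183), the end stop tip is at (225,188)-(258,193), and the stop's front face is at (578,215)-(606,219). I'll check these against the depth fit.

Run:
```python
from h import *
d=load("top0.npz")
def C(*p,z): 
    q=(np.array(p,float)+.5)/3.2-.5+[140,120]; return (cast(d,q,z)*1000)[:,:2]
A=C((243,73),(708,142),(702,183),(272,122),(582,163),(225,188),(258,193),z=.042)
print(A.round(0))
print("stop",C((578,215),(606,219),z=.06).round(0))
y=A[0]-A[1];L=np.hypot(*y);y/=L;x=np.array([y[1],-y[0]])
print("len",L,"psi",np.arctan2(x[1],x[0]))
c=A[0]-40*x-30*y;print("corner",c)
for n,p in list(zip(("bl","br","fr","in","mid","t1","t2"),A))+[("stop",q) for q in C((578,215),(606,219),z=.06)]: print(n,((p-c)@x).round(1),((p-c)@y).round(1))
r=np.array([514.7,-20.0]);print("rail",(r-c)@x,(r-c)@y,"ang",np.arctan2(46,174), np.arctan2(y[0],y[1]))
P=cloud(d);m=(P[...,2]>.1)&(P[...,0]>.3);Q=P[m];Q=Q[(Q[:,1]<-.3)];print("tall", Q.mean(0) if len(Q) else 0)
print("glue top",cast(d,[(410,212)],.15),"blue corners",cast(d,[(304,245),(364,232),(367,247),(309,265)],.03).round(3)[:,:2].tolist())
```

```text
[[ 678.  138.]
 [ 614. -296.]
 [ 576. -290.]
 [ 632.  111.]
 [ 594. -178.]
 [ 570.  154.]
 [ 565.  123.]]
stop [[ 544. -171.]
 [ 541. -197.]]
len 438.8386647286061 psi -0.14555513560284616
corner [633.97311832 114.52031326]
bl 40.0 30.0
br 40.0 -408.8
fr 1.1 -408.3
in -1.7 -4.0
mid 2.9 -294.8
t1 -69.1 29.8
t2 -69.2 -1.3
stop -47.3 -295.7
stop -47.2 -321.6
rail -98.50081230216432 -150.397411573524 ang 0.2584549362080187 0.14555513560284616
tall [ 0.47049315 -0.40657174  0.12423501]
glue top [[ 0.46892522 -0.40606263  0.15      ]] blue corners [[0.373, -0.126], [0.412, -0.305], [0.367, -0.314], [0.314, -0.14]]
```

```bash
cat >> h.py <<'E'
from scipy.spatial.transform import Rotation as Ro
PSI=-.1456;FX=np.array([np.cos(PSI),np.sin(PSI),0]);FY=np.array([-FX[1],FX[0],0]);COR=np.array([.634,.1145,0])
def goal(a,b,z,flip=0):
    """rows numbers for TCP at corner-frame (a,b,z), tool x along fence x"""
    from station import telemetry
    o=telemetry.get_obs();R0=Ro.from_rotvec(o["tool_rot"]);p=COR+a*FX+b*FY+[0,0,z]
    Rg=Ro.from_matrix(np.c_[FX,-FY,[0,0,-1]])
    print("goal",p.round(3),"turn",(np.degrees((R0.inv()*Rg).as_rotvec())/30).round(3),"shift",(R0.inv().apply(p-o["tool_pos"])/.3).round(3))
def where():
    from station import telemetry
    o=telemetry.get_obs();p=o["tool_pos"]-COR;print("t",o["t"],"fence xyz",(p@FX).round(4),(p@FY).round(4),p[2].round(4),"F",np.dot(o["contact_force"],FX).round(1),np.dot(o["contact_force"],FY).round(1),"op",o["opening"])
E
python3 -c "from h import *;goal(-.165,-.15,.2)"
```

```text
goal [ 0.449 -0.01   0.2  ] turn [-0.004  0.     0.918] shift [ 1.402 -1.558  0.104]
```

```bash
python3 -m pendant '[0,0,0.3,0.2,-0.2,0,1, 0,0,0.5,0.4,-0.4,0,1, 0,0,0.7,0.6,-0.6,0,1, 0,0,0.85,0.75,-0.8,0,1, 0,0,0.92,0.85,-0.95,0,1, 0,0,0.92,0.9,-1,0,1, 0,0,0.92,0.9,-1,0,1, 0,0,0.92,0.9,-1,0,1, 0,0,0.92,0.9,-1,0,1]'; python3 -c "from h import *;where();goal(-.165,-.15,.1)"
```

```text
t: 1.23
tool_pos: [0.3615, -0.2187, 0.2311]
tool_rot: [3.133, -0.231, -0.001]
contact_force: [-0.7, -0.4, -0.3]
opening: 0.0855
grip_force: 0.0
t 1.225 fence xyz -0.2212 -0.3692 0.2311 F -0.6 -0.5 op 0.08549443030674643
goal [ 0.449 -0.01   0.1  ] turn [ 0.001  0.001 -0.003] shift [ 0.186 -0.731  0.437]
```

```bash
python3 -m pendant '[0,0,0,0.06,-0.2,0.08,1, 0,0,0,0.12,-0.4,0.2,1, 0,0,0,0.18,-0.6,0.3,1, 0,0,0,0.186,-0.73,0.4,1, 0,0,0,0.186,-0.73,0.437,1, 0,0,0,0.186,-0.73,0.437,1, 0,0,0,0.186,-0.73,0.437,1]'
python3 - <<'E'
from h import *
from station import optics
where();goal(-.165,-.15,0)
d=optics.get_image("wrist");cv2.imwrite("pics/w1.png",d["image"][...,::-1])
E
```

```text
t: 2.1
tool_pos: [0.4499, -0.0115, 0.1014]
tool_rot: [3.132, -0.234, 0.003]
contact_force: [-0.3, -0.6, 0.6]
opening: 0.0851
grip_force: 0.0
t 2.1 fence xyz -0.1639 -0.1514 0.1014 F -0.2 -0.6 op 0.08509115889026765
goal [ 0.449 -0.01   0.   ] turn [ 0.001 -0.004 -0.007] shift [-0.004 -0.005  0.338]
```

View pics/w1.png

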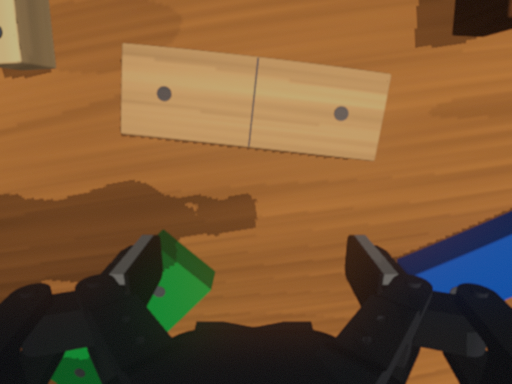

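The wrist view shows the rail squarely ahead with its near edge from (121,135) to (375,160). The green block is near the left finger at (175,235), so I'll check clearance before lowering.

Run:
```python
from h import *
d=load("top0.npz");im=d["image"].astype(int)
for n,m in(("green",(im[...,1]-im[...,0]>40)&(im[...,1]>80)),("blue",(im[...,2]-im[...,0]>40))):
    m=m.copy();m[:,:180]=0;m[300:]=0;m[:,390:]=0
    cs,_=cv2.findContours(m.astype(np.uint8),0,1);c=max(cs,key=cv2.contourArea)
    W=cast(d,c[:,0],.03);b=cv2.boxPoints(cv2.minAreaRect((W[:,:2]*1000).astype(np.float32)))/1000
    q=np.c_[b,np.zeros(4)]-COR;print(n,np.c_[q@FX,q@FY].round(3).tolist())
```

```text
green [[-0.369, 0.008], [-0.239, -0.114], [-0.199, -0.072], [-0.329, 0.05]]
blue [[-0.284, -0.298], [-0.211, -0.463], [-0.157, -0.439], [-0.229, -0.274]]
```

Clearance is about 20 mm, so I can descend.

```bash
python3 -m pendant '[0,-0.004,-0.007,0.01,0,0.15,1, 0,-0.004,-0.007,0.01,0,0.3,1, 0,-0.004,-0.007,0.01,0,0.33,1, 0,-0.004,-0.007,0.01,0,0.33,1]'; python3 -c "from h import *;where();goal(-.071,-.15,0.002)"
```

```text
t: 2.65
tool_pos: [0.4527, -0.0109, 0.0022]
tool_rot: [-3.133, 0.227, 0.002]
contact_force: [0.1, -0.5, 0.5]
opening: 0.0859
grip_force: 0.0
t 2.65 fence xyz -0.1612 -0.1504 0.0022 F 0.1 -0.5 op 0.08585276095913114
goal [ 0.542 -0.024  0.002] turn [0.    0.002 0.002] shift [ 0.301 -0.001  0.   ]
```

```bash
python3 -m pendant '[0,0,0,0.02,0,0,1, 0,0,0,0.04,0,0,1, 0,0,0,0.06,0,0,1, 0,0,0,0.08,0,0,1, 0,0,0,0.1,0,0,1, 0,0,0,0.12,0,0,1, 0,0,0,0.14,0,0,1, 0,0,0,0.16,0,0,1, 0,0,0,0.19,0,0,1, 0,0,0,0.22,0,0,1, 0,0,0,0.25,0,0,1, 0,0,0,0.26,0,0,1]'; python3 -c "from h import *;where();goal(-.071,-.15,0.002)"
```

```text
t: 4.15
tool_pos: [0.53, -0.0215, 0.0012]
tool_rot: [-3.133, 0.225, 0.003]
contact_force: [-2.0, 1.0, 1.2]
opening: 0.0851
grip_force: 0.8
t 4.15 fence xyz -0.0832 -0.1496 0.0012 F -2.1 0.7 op 0.08514643594820331
goal [ 0.542 -0.024  0.002] turn [0.    0.004 0.004] shift [ 0.041  0.001 -0.003]
```

```bash
python3 -m pendant '[0,0,0,0.01,0,0,1, 0,0,0,0.02,0,0,1, 0,0,0,0.03,0,0,1, 0,0,0,0.04,0,0,1]'
python3 - <<'E'
from h import *
from station import optics
where()
d=optics.get_image("wrist");cv2.imwrite("pics/w2.png",d["image"][...,::-1])
E
```

```text
t: 4.65
tool_pos: [0.5412, -0.0231, 0.0011]
tool_rot: [-3.133, 0.225, 0.003]
contact_force: [-1.8, -0.4, 1.7]
opening: 0.0852
grip_force: 0.9
t 4.65 fence xyz -0.0718 -0.1496 0.0011 F -1.8 -0.6 op 0.08523247322953241
```

View pics/w2.png

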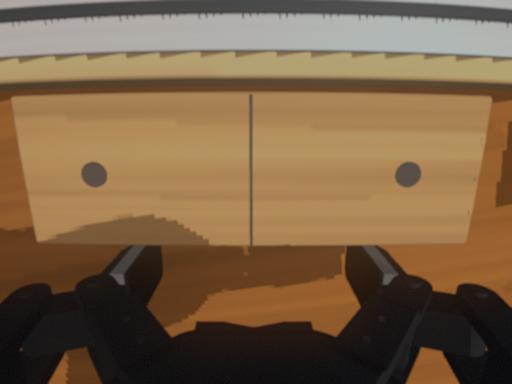

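The rail is square to the fence, with its far edge at row ~92 and the fence foot just beyond at row ~85. The force still shows only sliding friction, so I'll inch on until it rises.

```bash
python3 -m pendant '[0,0,0,0.007,0,0,1, 0,0,0,0.013,0,0,1, 0,0,0,0.02,0,0,1]'; python3 -m pendant '[0,0,0,0.007,0,0,1, 0,0,0,0.01,0,0,1]';python3 -c "from h import *;where()"
```

```text
t: 5.08
tool_pos: [0.5445, -0.0235, 0.0005]
tool_rot: [-3.133, 0.224, 0.015]
contact_force: [-14.4, 2.3, 9.6]
opening: 0.0855
grip_force: 6.9
t: 5.32
tool_pos: [0.5443, -0.0233, -0.0005]
tool_rot: [-3.132, 0.224, 0.027]
contact_force: [-21.8, 2.4, 13.9]
opening: 0.0851
grip_force: 10.4
t 5.325 fence xyz -0.0687 -0.1494 -0.0005 F -21.9 -0.7 op 0.08505979103325773
```

The rail is seated at about 22 N. I'll retreat, rise, shut the fingers and move to the -y side of the stop.

```bash
python3 -m pendant '[0,0,0,0,0,0,1, 0,0,0,-0.04,0,0,1, 0,0,0,-0.12,0,0,1, 0,0,0,-0.12,0,-0.1,1, 0,0,0,-0.12,0,-0.3,1, 0,0,0,-0.12,0,-0.43,0.6, 0,0,0,-0.05,0.15,-0.43,0, 0,0,0,0,0.35,-0.43,0, 0,0,0,0.08,0.55,-0.43,0, 0,0,0,0.11,0.73,-0.43,0, 0,0,0,0.11,0.73,-0.43,0, 0,0,0,0.11,0.73,-0.43,0]'
python3 - <<'E'
from h import *
from station import optics
where();goal(-.035,-.37,.028)
d=optics.get_image("wrist");e=optics.get_image("top")
cv2.imwrite("pics/w3.png",np.vstack([d["image"],cv2.resize(e["image"][120:215,190:370],(512,270))])[::1,:,::-1][:600] if 0 else cv2.resize(np.hstack([d["image"],cv2.resize(e["image"][110:230,190:350],(512,384))]),(800,300))[...,::-1])
E
```

```text
t: 6.82
tool_pos: [0.5516, -0.2456, 0.1298]
tool_rot: [-3.133, 0.226, 0.003]
contact_force: [-0.8, 0.3, 0.2]
opening: 0.0005
grip_force: 0.0
t 6.825 fence xyz -0.0292 -0.3683 0.1298 F -0.9 0.2 op 0.0004708144353323541
goal [ 0.546 -0.247  0.028] turn [-0.001  0.003  0.003] shift [-0.019  0.006  0.339]
```

View pics/w3.png

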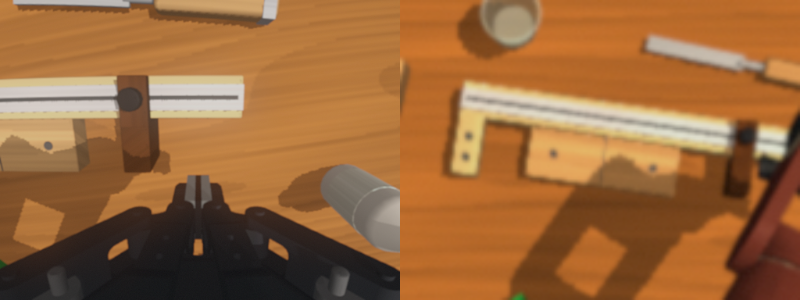

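The rail lies against the fence (right half, 530-680), and the fingers are to the -y side of the stop with free space below. I'll descend and push.

```bash
python3 -m pendant '[0,0,0,-0.02,0,0.15,0, 0,0,0,-0.02,0,0.3,0, 0,0,0,-0.02,0,0.34,0, 0,0,0,-0.02,0,0.34,0]'; python3 -m pendant '[0,0,0,0,-0.03,0,0, 0,0,0,0,-0.06,0,0, 0,0,0,0,-0.09,0,0, 0,0,0,0,-0.12,0,0, 0,0,0,0,-0.15,0,0, 0,0,0,0,-0.18,0,0, 0,0,0,0,-0.21,0,0, 0,0,0,0,-0.23,0,0]'; python3 -c "from h import *;where();goal(-.035,-.22,.028)"
```

```text
t: 7.42
tool_pos: [0.5455, -0.244, 0.0278]
tool_rot: [-3.133, 0.223, 0.005]
contact_force: [0.4, -1.4, 1.0]
opening: -0.0
grip_force: 0.0
t: 8.43
tool_pos: [0.5558, -0.1762, 0.0281]
tool_rot: [3.133, -0.224, -0.002]
contact_force: [1.1, -4.6, 2.0]
opening: -0.0001
grip_force: 1.6
t 8.425 fence xyz -0.0352 -0.299 0.0281 F 1.8 -4.4 op -9.596275444369349e-05
goal [ 0.567 -0.098  0.028] turn [0.    0.002 0.005] shift [ 0.001 -0.263  0.   ]
```

```bash
python3 -m pendant '[0,0,0,0,-0.02,0,0, 0,0,0,0,-0.04,0,0, 0,0,0,0,-0.06,0,0, 0,0,0,0,-0.08,0,0, 0,0,0,0,-0.1,0,0, 0,0,0,0,-0.12,0,0, 0,0,0,0,-0.14,0,0, 0,0,0,0,-0.16,0,0, 0,0,0,0,-0.18,0,0, 0,0,0,0,-0.2,0,0, 0,0,0,0,-0.21,0,0]'
python3 - <<'E'
from h import *
from station import optics
where()
d=optics.get_image("wrist");cv2.imwrite("pics/w4.png",d["image"][...,::-1])
E
```

```text
t: 9.8
tool_pos: [0.5644, -0.1139, 0.0279]
tool_rot: [-3.134, 0.224, 0.003]
contact_force: [1.9, -3.8, 1.3]
opening: 0.0004
grip_force: 2.1
t 9.8 fence xyz -0.0357 -0.2361 0.0279 F 2.4 -3.5 op 0.0003971334565806216
```

View pics/w4.png

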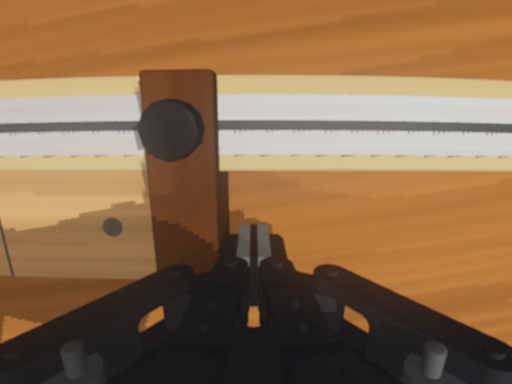

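The rail's end sits against the stop at column ~150, and its side is still along the fence. I'll continue slowly until the force rises.

```bash
python3 -m pendant '[0,0,0,0,-0.01,0,0, 0,0,0,0,-0.02,0,0, 0,0,0,0,-0.03,0,0, 0,0,0,0,-0.035,0,0]';python3 -m pendant '[0,0,0,0,-0.008,0,0, 0,0,0,0,-0.014,0,0]';  python3 -c "from h import *;where()"
```

```text
t: 10.35
tool_pos: [0.5657, -0.1037, 0.0278]
tool_rot: [-3.133, 0.225, 0.004]
contact_force: [1.0, -4.1, 1.6]
opening: -0.0
grip_force: 2.1
t: 10.6
tool_pos: [0.5663, -0.0996, 0.0279]
tool_rot: [-3.133, 0.225, 0.004]
contact_force: [0.5, -4.4, 0.8]
opening: 0.0001
grip_force: 2.1
t 10.6 fence xyz -0.0359 -0.2216 0.0279 F 1.1 -4.3 op 6.799281393955334e-05
```

```bash
python3 -m pendant '[0,0,0,0,-0.006,0,0, 0,0,0,0,-0.01,0,0]';python3 -m pendant '[0,0,0,0,-0.006,0,0, 0,0,0,0,-0.01,0,0]';  python3 -c "from h import *;where()"
```

```text
t: 10.85
tool_pos: [0.5665, -0.0985, 0.0279]
tool_rot: [3.13, -0.223, -0.004]
contact_force: [-1.4, -13.5, 1.5]
opening: 0.0
grip_force: 6.6
t: 11.1
tool_pos: [0.5666, -0.0985, 0.028]
tool_rot: [3.124, -0.222, -0.005]
contact_force: [-2.4, -23.9, 0.3]
opening: -0.0
grip_force: 11.8
t 11.1 fence xyz -0.0358 -0.2205 0.028 F 1.1 -24.0 op -4.931351144458241e-06
```

The stop is tight at 24 N. I'll back off, rise and look from above the rail.

```bash
python3 -m pendant '[0,0,0,0,0,0,0, 0,0,0,0,0.04,0,0, 0,0,0,0,0.12,0,0, 0,0,0,0,0.12,-0.2,0, 0,0,0,0,0.12,-0.45,0, 0,0,0,0,0.12,-0.6,0, 0,0,0,-0.15,0,-0.7,0, 0,0,0,-0.2,-0.2,-0.7,0, 0,0,0,-0.2,-0.4,-0.7,0, 0,0,0,-0.2,-0.4,-0.7,0, 0,0,0,-0.2,-0.4,-0.7,0]'
python3 - <<'E'
from h import *
from station import optics
where()
d=optics.get_image("wrist");np.savez("w5.npz",**d);cv2.imwrite("pics/w5.png",d["image"][...,::-1])
P=cloud(d)-COR;a=P@FX;b=P@FY;z=P[...,2]
def ext(m): return [np.percentile(v[m],[2,98]).round(4).tolist() for v in(a,b)]
print("rail",ext((z>.024)&(z<.034)&(a<-.002)&(a>-.1)&(b<.05)&(b>-.25)))
print("stop",ext((z>.05)&(z<.075)&(b<-.1)&(b>-.3)&(a>-.06)&(a<0)))
print("end",ext((z>.036)&(z<.05)&(a<-.01)&(a>-.1)&(b>-.05)&(b<.06)))
E
```

```text
t: 12.48
tool_pos: [0.5249, 0.034, 0.2373]
tool_rot: [-3.133, 0.223, 0.007]
contact_force: [0.0, -0.4, -0.0]
opening: 0.0003
grip_force: 0.0
t 12.475 fence xyz -0.0963 -0.0955 0.2373 F 0.1 -0.4 op 0.00025122327068907696
rail [[-0.057, -0.0031], [-0.1788, -0.0037]]
stop [[-0.0452, -0.0006], [-0.2065, -0.1815]]
end [[-0.0665, -0.0112], [-0.0018, 0.0275]]
```

View pics/w5.png

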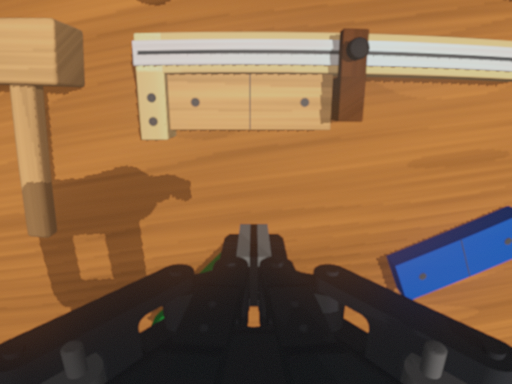

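The rail sits between the end stop (col 170) and the stop (col ~335), along the fence. I'll run a quick numeric check of its near edge.

Run:
```python
from h import *
d=load("w5.npz");g=cv2.GaussianBlur(cv2.cvtColor(d["image"],cv2.COLOR_RGB2GRAY),(3,3),0).astype(float)
def edge(cols,r0,r1,z):
    uv=[(u,r0+.5+np.argmin(np.diff(g[r0:r1,u]))) for u in cols]
    q=cast(d,uv,z)-COR;a,b=q@FX,q@FY;k=np.polyfit(b,a,1);s=abs(np.polyval(k,b)-a)<.002;k=np.polyfit(b[s],a[s],1)
    print(s.sum(),"slope",k[0].round(4),"x at mid",a[s].mean().round(4))
edge(range(180,320,4),120,140,.03)   # rail near edge, top
edge(list(range(180,325,4)),66,79,.04)   # batten front edge
edge(list(range(380,500,4)),66,90,.04)
```

```text
35 slope -0.0034 x at mid -0.0568
37 slope -0.0025 x at mid 0.0029
30 slope -0.0008 x at mid 0.0025
```

```bash
python3 -c "from station import ctrl;print(ctrl.finish_job())"
```

```text
the job is handed in; nothing more can be done
None
```

Job handed in at about 12.5 s: the rail is flat to the fence (near edge measured 59.7 mm from the face, about 0.001 rad off parallel) and tight between the end stop and the sliding stop; the hand-in gave no verdict.

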